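# Lock the rotating microscope stage with its pin

## Robot

A 6-joint arm with a two-finger parallel gripper is mounted at the origin on the work surface. World frame = base frame: x ahead of the robot, y to its left, z up, the work surface at z = 0. Lengths are in m, angles in rad, forces in N, time in s.
With the tool pointing down it reaches from about 0.275 to 0.975 m from the base axis. Payload 8.4 kg.
Tool frame: the origin (TCP) lies at the very end of the fingers, on their centre line; the grasp point (between the pads) lies robot.grasp_offset behind it (robot.grasp_offset is the distance from the TCP to the grasp point, in m); z points along the fingers, y is the line along which they close (so a half turn about z gives the same grasp; the last joint's range is limited). The gripper opens to 92 mm and grips with 3 to 60 N. Pads are 20 mm wide; open, the fingers measure 128 mm over their backs; the gripper's body (75 mm by 189 mm) begins 69 mm behind the grasp point.
Start: joints at [1.137, 0.353, 1.633, -0, 1.155, -0.002], TCP at [0.262, 0.568, 0.215] pointing down, gripper open.
Joint ranges: [-2.63, 2.63], [-0.92, 2.1], [0.06, 2.66], [-1.3, 4.44], [0, 2.69], [-3.02, 3.02]. Speed limits (rad/s): [2.22, 2.22, 2.79, 3.14, 3.14, 3.14].

## Interface

Orientations are given as a unit quaternion [w, x, y, z].
In Python, from plant import robot, imaging gives the robot as it stands.
- The arm moves only by the shell command python3 -m jog 'ROWS' [OPENING]. ROWS is JSON, a list of rows, each a list of 4 numbers: the shift along the world's x, y, z in m, then the turn about the world's z in degrees. A call has exactly 8 rows; each row is the pose to reach, as a shift and turn from the pose commanded when the call began; what a row does not reach only later rows make up. A row lasts 1/8 s, in which the tool goes at most 62.5 mm and 10.7 degrees, less where a joint would pass 70% of its speed; a pose out of reach is approached as far as the arm can. A call with a gripper value outside its range is refused whole. OPENING is the closure in counts, from 0 (fully open) to 255 (shut), set as the call begins (- or left out, the last holds). The fingers move at their own pace and stop on an object; the grip force is fixed at half the most. Time passes only in rows, so rows that repeat a pose let the fingers close, or fill a call up. It gives the time, the measured TCP pose, the force, the opening and the grip force at its end, in the units of the state.
- robot.state(): the state, without advancing time (a new reading comes with each control period).
- imaging.capture(name): name is "side" or "top" or "wrist"; returns (picture, depth): 480x640x3 uint8, red, green, blue; 480x640 float32, m along the optical axis (not along the pixel's ray), 0 where there is no reading.
- imaging.get_calibration(name): a dict with "fx", "fy", "cx", "cy" (pixels), "k1" (the pictures are not rectified: a ray, as slopes to the right and down, at radius r is drawn at 1 + k1 r^2 times it, then the intrinsics apply), "eye" and "orientation" of the camera in the world; the wrist camera has in their place "tool_from_camera" (4x4, takes a point from camera to tool coordinates, whose origin is the TCP and whose axes are the flange's). Camera axes: x right, y down, z forward; pixel columns grow to the right and rows downward; lengths in m; the calibration is good to about 2 mm. A picture is of the moment at which its call begins: read the wrist's pose just before it. get_calibration takes no time and is no camera call.
- robot.job_done(): hands the job in; it is judged then, once.
Trained networks look in the newest picture that a camera, given by its name, has taken for a name from the list of things; names that differ only in an ending like _2 or _b are one class to them, and where a whole thing is asked for, a point or a joint stands for the part that bears it (a point fixed in the world has none). Each returns a list of dicts, best first, with "confidence" (0 to 1); they miss things now and then, are a little off and sometimes report something else, mostly with a low value. They report only what shows in the picture. A call takes as long as a camera call. They do not tell look-alikes from the thing itself.
- imaging.boxes_of(camera, query): "extent" ([centre column, centre row, width, height] in pixels, round what is visible of it).
- imaging.landmark_of(camera, query): "uv" ([column, row] in pixels: a listed point, or the origin of a listed thing).
The state is a dict: "time_s": time; "qpos": joint angles; "qd": joint speeds; "effort": joint torques, N m; "ee_pos": TCP position; "eef_rot": TCP orientation; "wrist_force": force on the tool from outside, world axes, zero at the start; "wrist_torque": the same for the moment, N m; "gripper_width": finger opening in m; "grip_force": force on a finger pad.
Only numpy, scipy, OpenCV 4.12 (cv2) and the standard library are available. Lean on these libraries where they do the work, as an engineer would, in place of code of your own. Each camera call takes 0.05 s, during which the arm holds its last target. There are 200 camera calls.

## Task

Lock the microscope's rotating stage ready for transport: turn the round stage by the bar handle in its middle until the large hole near its rim lies under the hole in the fixed lug. Then take the lock pin, the one with a wide round flange below a thick round grip, out of the rack and lower it (do not drop it) through the lug and the stage until its flange sits flat on the lug, and let go.

Things in the scene. Friction and masses are not known exactly. Their poses are not given: they have to be found in the camera images.
- lock_pin: Steel pin upright in a white rack, its tip 3 mm above the table. Origin: centre of the tip, z up the pin. Nose cone 8 mm wide at the tip, 16 mm from 8 mm up; shank 16 mm diameter to 42 mm; round flange 46 mm diameter, 42 to 50 mm; round grip 26 mm diameter, 50 to 88 mm up: grip there from above. 0.25 kg. In any of 3 holes 75 mm apart; the thin pin and the square-headed one are not wanted.
- lug_hole (a point): Centre of the 31 mm hole in the fixed lug, at its flat top, 50 mm above the table. The lug, a dark steel plate 54 mm wide and 10 mm thick, reaches over the stage's rim from its black base plate. z up; x points level from the stage's turning axis out through this hole, 58 mm from the axis. The base below has a like hole. With the pin's flange down on the lug its tip is 8 mm above the table.
- stage_handle (a point): Point on the upright turning axis of the round stage (aluminium disc, 160 mm diameter, top 38 mm above the table), 74 mm above the table, mid-height of the handle. Turns with the stage: x points at the stage's own 31 mm hole, 58 mm out; the black bar handle lies along y: 64 mm long, 14 mm thick (x), 58 to 88 mm above the table. Grip it across its thickness from above.
- stage (a joint): Angle of the stage in rad, counter-clockwise positive from above; 0 when its hole is exactly under the lug's hole. Starts at 0.55 to 1.3; stops at -0.6 and 1.7. Turns with light friction (0.08 N m) and stays where left. Within about 0.1 of 0 the pin passes easily.
Things that resemble listed ones, but are neither listed nor needed, are in the scene too. What is shaped like the lock_pin but purple is not meant.

How it is judged:
On the way:
1. the stage is turned so that its hole lies under the lug's hole, within 15 degrees (value of joint stage between -0.26 and 0.26 rad), for 0.2 s.
At the end, for the whole second after the job is handed in: The stage is within 15 degrees of lined up, and the lock pin stands at rest in the lug's hole, through lug and stage: upright within 8 degrees, tip within 12 mm of the hole's centre line and at least 36 mm below the lug's top (42 mm when the flange is right down), released (all of step 1 and horizontal distance between lock_pin and lug_hole below 0.012 m and z of lock_pin in the frame of lug_hole below -0.036 m and angle between lock_pin's own z axis and vertical below 0.14 rad and linear speed of lock_pin below 0.02 m/s); the robot touches nothing.
It fails at once if the lock pin is dropped (falling free of the fingers at over 0.7 m/s, as from more than 25 mm up) (linear speed of lock_pin above 0.7 m/s and contact force between the fingers and lock_pin below 0.05 N).
It also fails if it takes over 53 s, if anything falls off the work surface, if the arm or the gripper's body presses on something with over 40 N, if the wrist force passes 120 N, or if a joint passes its speed limit or range.

## Working session

There is one attempt and no reset: what is moved stays moved. The work goes in short steps, Python scripts to look and compute and a shell command to move; the robot and the scene stay as the last step left them, time stands still between calls to the robot, and variables do not carry over. Pictures are saved under pics/ and viewed, at most 10 in all, crops included, and the job is handed in when it is done.

```bash
ls; mkdir -p pics
cat > h.py <<'E'
import numpy as np, cv2
from plant import robot, imaging
from scipy.spatial.transform import Rotation as R
def q2R(q): return R.from_quat([q[1],q[2],q[3],q[0]]).as_matrix()
def cap(n):
    s=robot.state(); im,d=imaging.capture(n); return s,im,d
def pose(n,s):
    c=imaging.get_calibration(n)
    if 'eye' in c:
        o=np.array(c['orientation']); return c,(q2R(o) if o.size==4 else o),np.array(c['eye'])
    T=np.eye(4);T[:3,:3]=q2R(s['eef_rot']);T[:3,3]=s['ee_pos'];T=T@np.array(c['tool_from_camera'])
    return c,T[:3,:3],T[:3,3]
def ray(n,s,uv):
    c,Rm,e=pose(n,s)
    K=np.array([[c['fx'],0,c['cx']],[0,c['fy'],c['cy']],[0,0,1]])
    p=cv2.undistortPoints(np.array([[uv]],float),K,np.array([c['k1'],0,0,0.]))[0,0]
    return e,Rm@np.array([p[0],p[1],1])
def at_z(n,s,uv,z):
    e,r=ray(n,s,uv); return e+r*(z-e[2])/r[2]
def at_d(n,s,uv,d):
    e,r=ray(n,s,uv); return e+r*d
E
cat > a.py <<'E'
from h import *
for n in ['top','side']:
    s,im,d=cap(n); cv2.imwrite(f'pics/{n}0.png',im[:,:,::-1])
    for q in ['lock_pin','lug_hole','stage_handle']:
        for f in ('landmark_of',) if n=='side' else ('landmark_of','boxes_of'):
            for r in getattr(imaging,f)(n,q)[:4]:
                k='uv' if 'uv' in r else 'extent'
                z={'lock_pin':.003,'lug_hole':.05,'stage_handle':.074}[q]
                print(n,q,k,np.round(r[k]),round(r['confidence'],2),at_z(n,s,r['uv'],z).round(3) if k=='uv' else '')
print({k:np.round(v,3).tolist() for k,v in robot.state().items()},robot.grasp_offset)
E
python3 a.py
```

```text
pics
top lock_pin uv [338. 186.] 0.92 [ 0.588 -0.155  0.003]
top lock_pin uv [372. 238.] 0.74 [ 0.474 -0.227  0.003]
top lock_pin uv [375. 307.] 0.68 [ 0.326 -0.233  0.003]
top lock_pin uv [458. 234.] 0.59 [ 0.484 -0.416  0.003]
top lock_pin extent [381. 309.  24.  21.] 0.93 
top lock_pin extent [465. 233.  25.  20.] 0.87 
top lock_pin extent [377. 238.  22.  20.] 0.56 
top lug_hole uv [174. 189.] 0.88 [0.571 0.187 0.05 ]
top lug_hole extent [174. 214.  98. 108.] 0.58 
top stage_handle uv [166. 220.] 0.63 [0.505 0.197 0.074]
top stage_handle extent [170. 219.  75.  72.] 0.63 
side lock_pin uv [258. 241.] 0.98 [ 0.59  -0.154  0.003]
side lock_pin uv [343. 179.] 0.77 [ 0.486 -0.415  0.003]
side lock_pin uv [408. 239.] 0.7 [ 0.32  -0.236  0.003]
side lug_hole uv [168. 384.] 0.66 [0.571 0.19  0.05 ]
side stage_handle uv [205. 388.] 0.95 [0.514 0.198 0.074]
{'time_s': 0.55, 'qpos': [1.137, 0.353, 1.633, -0.0, 1.155, -0.002], 'qd': [0.0, -0.002, -0.001, 0.001, -0.001, -0.0], 'effort': [0.001, -59.338, -33.439, 0.07, 0.016, -0.0], 'ee_pos': [0.262, 0.568, 0.215], 'eef_rot': [0.0, 0.214, 0.977, -0.0], 'wrist_force': [0.615, -0.273, -0.737], 'wrist_torque': [0.047, -0.007, 0.035], 'grip_force': 0.0, 'gripper_width': 0.092} 0.0187
```

View pics/top0.png

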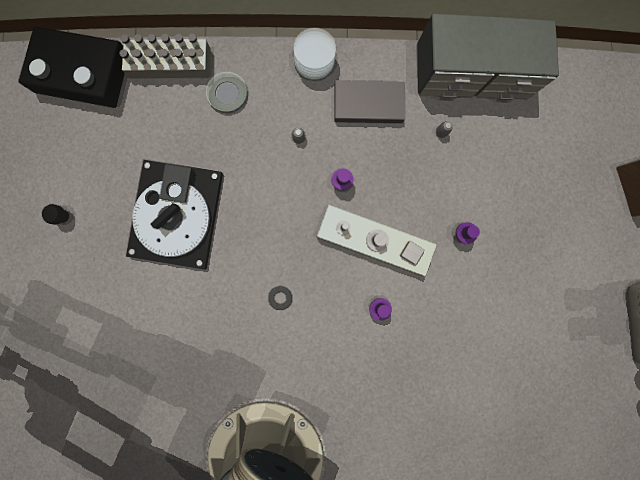

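View pics/side0.png

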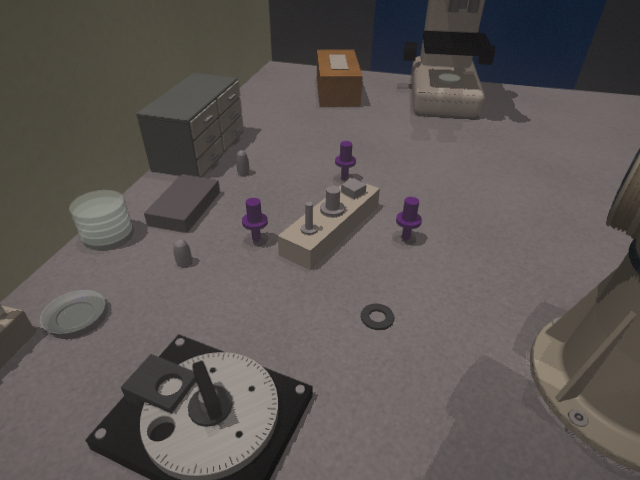

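The top picture shows the candidates for the lock pin:
- Purple pins at (343,180), (466,233) and (381,309): wrong colour.
- Rack: thin pin (345,229), grey flanged round grip (379,240), square head (412,253).

I choose the middle rack pin at (379,240). The lug hole is at (174,190), the stage hole at about (152,198), and the handle at about (168,217).

```bash
cat > b.py <<'E'
from h import *
s,im,d=cap('top')
ax=np.array([.513,.197]);
for uv,z in [((152,198),.038),((174,190),.05),((155,228),.088),((182,205),.088),((379,240),.091),((170,217),.038)]:
    p=at_z('top',s,uv,z); print(uv,p.round(3),np.degrees(np.arctan2(p[1]-ax[1],p[0]-ax[0])).round(1))
cv2.imwrite('pics/pin.png',cv2.resize(im[195:290,300:450,::-1],None,fx=4,fy=4,interpolation=2))
E
python3 b.py
python3 -m jog '[[0.03,-0.05,0.03,-5],[0.06,-0.1,0.04,-10],[0.09,-0.15,0.05,-15],[0.12,-0.2,0.05,-20],[0.15,-0.25,0.05,-20],[0.18,-0.3,0.05,-20],[0.21,-0.34,0.05,-20],[0.23,-0.37,0.05,-20]]'
```

```text
(152, 198) [0.554 0.237 0.038] 44.8
(174, 190) [0.569 0.188 0.05 ] -9.2
(155, 228) [0.487 0.214 0.088] 146.3
(182, 205) [0.533 0.161 0.088] -60.7
(379, 240) [ 0.466 -0.229  0.091] -96.3
(170, 217) [0.514 0.198 0.038] 56.6
time_s: 1.6
ee_pos: [0.4927, 0.1958, 0.2648]
eef_rot: [0.0, 0.381, 0.925, 0.0]
wrist_force: [0.0, -0.5, 0.1]
gripper_width: 0.0918
grip_force: 0.0
```

View pics/pin.png

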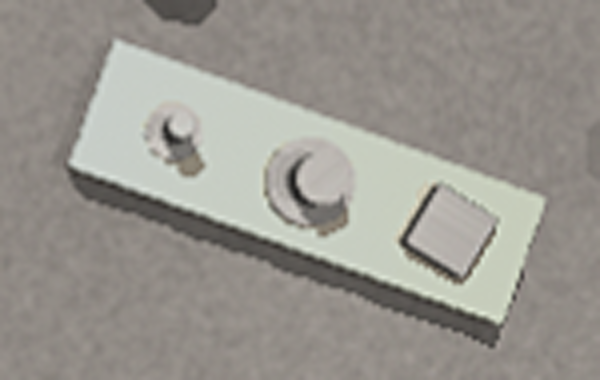

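The crop shows the thin pin on the left, the grey flange with a thick round grip in the middle (the one wanted), and the square head on the right. The stage needs about -54°. Next is a close look with the wrist camera.

```bash
cat > c.py <<'E'
from h import *
import sys
s,im,d=cap('wrist'); cv2.imwrite(f'pics/{sys.argv[1]}.png',im[:,:,::-1])
for q,z in (('lug_hole',.05),('stage_handle',.074),('lock_pin',.003)):
    for r in imaging.landmark_of('wrist',q)[:2]: print(q,np.round(r['uv']),round(r['confidence'],2),at_z('wrist',s,r['uv'],z).round(4))
y=q2R(s['eef_rot'])[:,1]; print(np.round(s['ee_pos'],4),'closing angle',np.degrees(np.arctan2(y[1],y[0])))
E
python3 c.py w1
```

```text
lug_hole [367. 261.] 0.62 [0.5679 0.1904 0.05  ]
stage_handle [336. 227.] 0.63 [0.512  0.1972 0.074 ]
lock_pin [198. 421.] 0.71 [ 0.5943 -0.1613  0.003 ]
lock_pin [ 21. 338.] 0.46 [ 0.3307 -0.2387  0.003 ]
[0.4927 0.1958 0.2648] closing angle 45.187941117054024
```

View pics/w1.png

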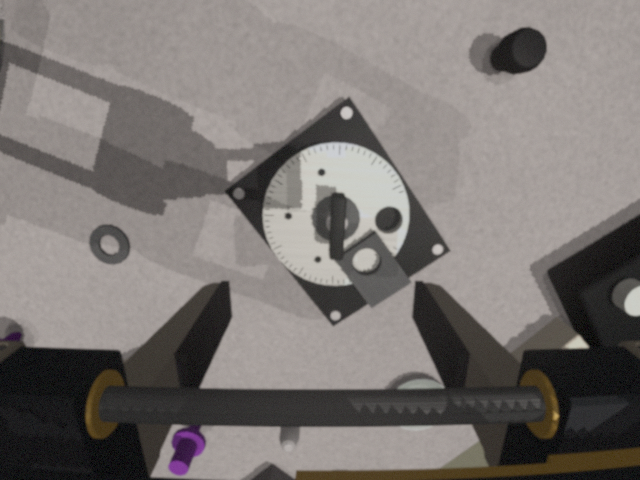

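The picture shows the handle at (338,225), upright and so across the closing line, the stage hole at (388,219) and the lug hole at (366,260). Descend and grip.

```bash
python3 -m jog '[[0.02,0.001,-0.04,0],[0.02,0.001,-0.08,0],[0.02,0.001,-0.12,0],[0.02,0.001,-0.16,0],[0.02,0.001,-0.19,0],[0.02,0.001,-0.204,0],[0.02,0.001,-0.204,0],[0.02,0.001,-0.204,0]]'
python3 -m jog '[[0,0,0,0],[0,0,0,0],[0,0,0,0],[0,0,0,0],[0,0,0,0],[0,0,0,0],[0,0,0,0],[0,0,0,0]]' 255
```

```text
time_s: 2.8
ee_pos: [0.5123, 0.1993, 0.0618]
eef_rot: [0.001, 0.38, 0.925, 0.001]
wrist_force: [-0.5, -0.6, 1.4]
gripper_width: 0.0921
grip_force: 0.0
time_s: 3.8
ee_pos: [0.5115, 0.1986, 0.0605]
eef_rot: [-0.0, 0.381, 0.925, -0.0]
wrist_force: [-0.5, -1.2, 0.1]
gripper_width: 0.0183
grip_force: 30.0
```

```bash
python3 -m jog '[[0,0,0,-6],[0,0,0,-13],[0,0,0,-20],[0,0,0,-27],[0,0,0,-34],[0,0,0,-41],[0,0,0,-48],[0,0,0,-53]]'
python3 -m jog '[[0,0,0,0],[0,0,0,0],[0,0,0,0],[0,0,0,0],[0,0,0,0],[0,0,0,0],[0,0,0,0],[0,0,0,0]]' 0
python3 -m jog '[[0,0,0.04,0],[0,0,0.08,0],[0,0,0.12,0],[0,0,0.16,0],[0,0,0.19,0],[0,0,0.2,0],[0,0,0.2,0],[0,0,0.2,0]]'
python3 c.py w2
```

```text
time_s: 4.8
ee_pos: [0.5124, 0.1989, 0.0619]
eef_rot: [0.0, 0.754, 0.657, 0.001]
wrist_force: [-2.0, -1.2, 13.9]
gripper_width: 0.0138
grip_force: 49.0
time_s: 5.8
ee_pos: [0.5116, 0.1986, 0.0606]
eef_rot: [-0.0, 0.753, 0.658, 0.0]
wrist_force: [-0.6, -0.5, 0.5]
gripper_width: 0.0908
grip_force: 0.0
time_s: 6.8
ee_pos: [0.5108, 0.1984, 0.2591]
eef_rot: [-0.0, 0.753, 0.658, -0.001]
wrist_force: [0.3, 0.1, -0.4]
gripper_width: 0.092
grip_force: 0.0
lug_hole [380. 211.] 0.6 [0.5697 0.19   0.05  ]
stage_handle [324. 215.] 0.66 [0.5118 0.1992 0.074 ]
lock_pin [410. 436.] 0.66 [ 0.5914 -0.1627  0.003 ]
[0.5108 0.1984 0.2591] closing angle -7.741183946249947
```

View pics/w2.png

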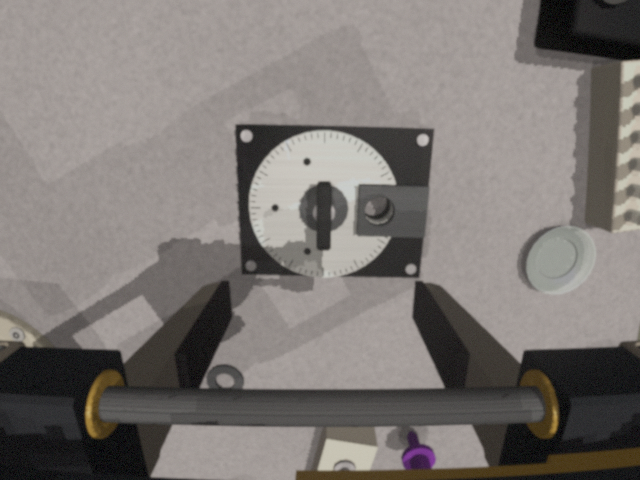

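The stage hole now shows through the lug hole at (379,209) and the handle is square, so the stage is lined up. Go above the rack and look.

```bash
python3 -m jog '[[0,-0.05,0,-3],[-0.01,-0.105,0,-6],[-0.02,-0.16,0,-9],[-0.03,-0.215,0,-12],[-0.04,-0.27,0,-12],[-0.042,-0.325,0,-12],[-0.042,-0.38,0,-12],[-0.042,-0.427,0,-12]]'
python3 -m jog '[[0,0,0,0],[0,0,0,0],[0,0,0,0],[0,0,0,0],[0,0,0,0],[0,0,0,0],[0,0,0,0],[0,0,0,0]]'
python3 c.py w3
python3 - <<'E'
from h import *
s,im,d=cap('wrist'); print(imaging.boxes_of('wrist','lock_pin'))
np.savez('w3.npz',d=d,p=s['ee_pos'],q=s['eef_rot'])
E
```

```text
time_s: 8.0
ee_pos: [0.4692, -0.2304, 0.2603]
eef_rot: [-0.0, 0.818, 0.575, -0.0]
wrist_force: [0.3, 0.7, -0.4]
gripper_width: 0.0915
grip_force: 0.0
time_s: 9.0
ee_pos: [0.4696, -0.2284, 0.2606]
eef_rot: [-0.0, 0.818, 0.575, -0.0]
wrist_force: [0.2, -0.7, -0.7]
gripper_width: 0.0921
grip_force: 0.0
lock_pin [384. 336.] 0.67 [ 0.4853 -0.4238  0.003 ]
lock_pin [213. 254.] 0.6 [ 0.3223 -0.2442  0.003 ]
[ 0.4696 -0.2284  0.2606] closing angle -19.740929147525883
[{'extent': [320.6, 215.2, 41.6, 45.8], 'confidence': 0.88}, {'extent': [200.9, 264.9, 48.1, 41.3], 'confidence': 0.77}, {'extent': [420.5, 104.9, 47.7, 47.8], 'confidence': 0.59}, {'extent': [386.9, 363.2, 39.1, 57.4], 'confidence': 0.59}]
```

View pics/w3.png

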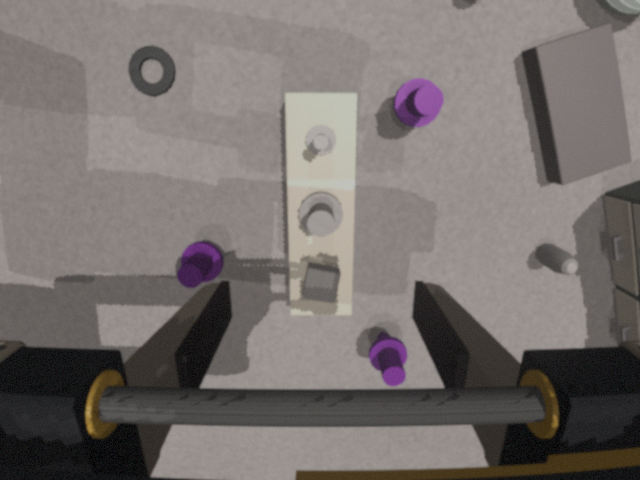

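The wanted pin has its grip top at (320,219) and its flange at (321,213). The rack runs straight down the image, so the fingers close across it.

Run:
```python
from h import *
f=np.load('w3.npz'); s={'ee_pos':f['p'],'eef_rot':f['q']}
for uv,z in (((320,219.5),.091),((320.5,213),.053)):
    print(at_z('wrist',s,uv,z).round(4), f['d'][int(uv[1]),int(uv[0])], at_d('wrist',s,uv,f['d'][int(uv[1]),int(uv[0])]).round(4))
```

```text
[ 0.467  -0.2275  0.091 ] 0.34758088 [ 0.4671 -0.2272  0.0924]
[ 0.4665 -0.2299  0.053 ] 0.34717727 [ 0.4696 -0.2218  0.091 ]
```

```bash
python3 -m jog '[[-0.0025,0,-0.04,0],[-0.0025,0,-0.08,0],[-0.0025,0,-0.12,0],[-0.0025,0,-0.155,0],[-0.0025,0,-0.18,0],[-0.0025,0,-0.195,0],[-0.0025,0,-0.2,0],[-0.0025,0,-0.2,0]]'
python3 -m jog '[[0,0,0,0],[0,0,0,0],[0,0,0,0],[0,0,0,0],[0,0,0,0],[0,0,0,0],[0,0,0,0],[0,0,0,0]]' 255
python3 -m jog '[[0,0,0.005,0],[0,0,0.015,0],[0,0,0.03,0],[0,0,0.05,0],[0,0,0.08,0],[0,0,0.11,0],[0,0,0.13,0],[0,0,0.14,0]]'
```

```text
time_s: 10.3
ee_pos: [0.4674, -0.2285, 0.0609]
eef_rot: [0.0, 0.818, 0.575, 0.0]
wrist_force: [0.5, -0.3, 1.2]
gripper_width: 0.0917
grip_force: 0.0
time_s: 11.3
ee_pos: [0.4673, -0.2285, 0.0606]
eef_rot: [0.0, 0.818, 0.575, 0.0]
wrist_force: [0.3, -1.1, -0.9]
gripper_width: 0.0253
grip_force: 30.0
time_s: 12.3
ee_pos: [0.4675, -0.2286, 0.2026]
eef_rot: [0.001, 0.818, 0.575, 0.001]
wrist_force: [0.2, -0.4, -2.0]
gripper_width: 0.0251
grip_force: 30.0
```

```bash
python3 -m jog '[[0.005,0.02,0.01,-4],[0.015,0.06,0.01,-12],[0.028,0.11,0.01,-20],[0.041,0.16,0.01,-28],[0.054,0.21,0.01,-36],[0.066,0.26,0.01,-44],[0.078,0.31,0.01,-52],[0.088,0.35,0.01,-60]]'
python3 -m jog '[[0.008,0.03,0,-5],[0.012,0.05,0,-10],[0.014,0.065,0,-15],[0.014,0.068,0,-18],[0.014,0.068,0,-18],[0.014,0.068,0,-18],[0.014,0.068,0,-18],[0.014,0.068,0,-18]]'
python3 - <<'E'
from h import *
s,im,d=cap('wrist'); a=im
s2,im2,d2=cap('side')
cv2.imwrite('pics/carry.png',np.hstack([cv2.resize(a,(400,300)),cv2.resize(im2[180:480,0:400],(400,300))])[:,:,::-1])
for c,st in (('wrist',s),('side',s2)):
  for r in imaging.landmark_of(c,'lug_hole')[:1]: print(c,r,at_z(c,st,r['uv'],.05).round(4))
for r in imaging.landmark_of('side','lock_pin')[:4]: print(r, at_z('side',s2,r['uv'],s2['ee_pos'][2]-.0576).round(4))
y=q2R(s2['eef_rot'])[:,1]; print(np.round(s2['ee_pos'],4),s2['time_s'],np.degrees(np.arctan2(y[1],y[0])))
E
```

```text
time_s: 13.3
ee_pos: [0.5549, 0.1236, 0.2105]
eef_rot: [-0.0, 0.996, 0.088, -0.0]
wrist_force: [0.5, 0.2, -2.4]
gripper_width: 0.025
grip_force: 30.0
time_s: 14.3
ee_pos: [0.5691, 0.1894, 0.2106]
eef_rot: [0.0, 0.998, -0.067, 0.0]
wrist_force: [0.7, -0.3, -2.1]
gripper_width: 0.0255
grip_force: 30.0
wrist {'uv': [325.4, 221.3], 'confidence': 0.73} [0.5678 0.1867 0.05  ]
side {'uv': [170.7, 383.1], 'confidence': 0.71} [0.5678 0.189  0.05  ]
{'uv': [151.9, 328.1], 'confidence': 0.96} [0.5678 0.1913 0.153 ]
{'uv': [256.2, 243.1], 'confidence': 0.93} [0.5125 0.0239 0.153 ]
{'uv': [342.9, 181.2], 'confidence': 0.87} [ 0.4356 -0.1623  0.153 ]
{'uv': [404.5, 239.5], 'confidence': 0.67} [ 0.322  -0.0374  0.153 ]
[0.5691 0.1894 0.2106] 14.35 -97.74204445797656
```

View pics/carry.png

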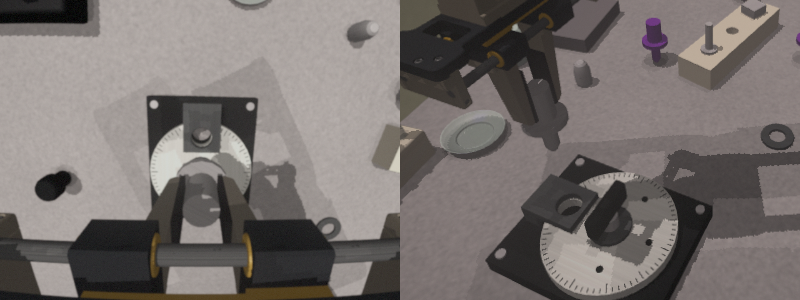

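The pin hangs upright over the lug, with its tip within about 2 mm of the hole line against 7.5 mm of clearance. Lower it slowly.

```bash
python3 -m jog '[[0,0,-0.02,0],[0,0,-0.045,0],[0,0,-0.07,0],[0,0,-0.09,0],[0,0,-0.105,0],[0,0,-0.118,0],[0,0,-0.128,0],[0,0,-0.133,0]]'
python3 -m jog '[[0,0,-0.002,0],[0,0,-0.004,0],[0,0,-0.006,0],[0,0,-0.008,0],[0,0,-0.0095,0],[0,0,-0.0105,0],[0,0,-0.011,0],[0,0,-0.011,0]]'
```

```text
time_s: 15.55
ee_pos: [0.569, 0.1896, 0.0771]
eef_rot: [0.0, 0.998, -0.068, -0.0]
wrist_force: [0.2, -0.1, -2.2]
gripper_width: 0.0252
grip_force: 30.0
time_s: 16.55
ee_pos: [0.5691, 0.1896, 0.0666]
eef_rot: [-0.0, 0.998, -0.067, -0.0]
wrist_force: [-0.7, 0.3, -1.8]
gripper_width: 0.0257
grip_force: 30.0
```

Not yet in contact, about 1 mm to go.

```bash
python3 -m jog '[[0,0,-0.0005,0],[0,0,-0.001,0],[0,0,-0.001,0],[0,0,-0.0015,0],[0,0,-0.0015,0],[0,0,-0.0015,0],[0,0,-0.0015,0],[0,0,-0.0015,0]]'
```

```text
time_s: 17.55
ee_pos: [0.5691, 0.1897, 0.0656]
eef_rot: [-0.0, 0.998, -0.067, 0.0]
wrist_force: [-1.9, -1.3, 5.5]
gripper_width: 0.0249
grip_force: 30.0
```

The flange now presses on the lug: the wrist force went from -2 to +5.5 N. Release, retreat and look.

```bash
python3 -m jog '[[0,0,0,0],[0,0,0,0],[0,0,0,0],[0,0,0,0],[0,0,0,0],[0,0,0,0],[0,0,0,0],[0,0,0,0]]' 0
python3 -m jog '[[0,0,0.01,0],[0,0,0.03,0],[0,0,0.06,0],[0,0,0.1,0],[0,0,0.14,0],[0,0,0.17,0],[0,0,0.18,0],[0,0,0.18,0]]'
python3 - <<'E'
from h import *
s,im,d=cap('wrist'); s2,im2,d2=cap('side')
cv2.imwrite('pics/end.png',np.hstack([cv2.resize(im,(400,300)),cv2.resize(im2[330:480,80:280],(400,300))])[:,:,::-1])
c,Rm,e=pose('wrist',s)
print(s['ee_pos'])
E
```

```text
time_s: 18.55
ee_pos: [0.5691, 0.1897, 0.0651]
eef_rot: [-0.0, 0.998, -0.067, 0.0]
wrist_force: [-0.0, 0.2, 0.2]
gripper_width: 0.0919
grip_force: 0.0
time_s: 19.55
ee_pos: [0.5691, 0.1897, 0.2453]
eef_rot: [-0.0, 0.998, -0.067, 0.0]
wrist_force: [-0.3, 0.6, -0.0]
gripper_width: 0.0919
grip_force: 0.0
[0.56911655 0.18966207 0.24533969]
```

View pics/end.png

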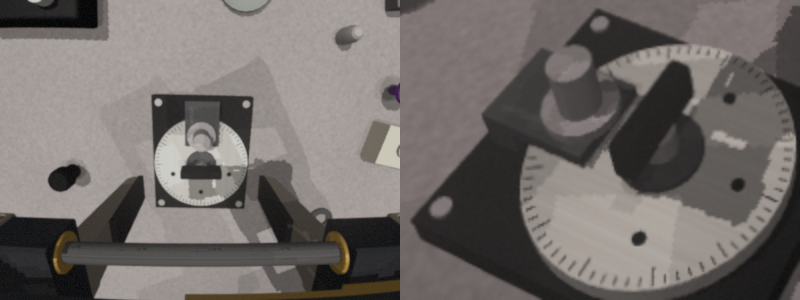

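The pin's flange lies flat on the lug (right half, about (580,105)), the grip is upright, and the gripper is clear.

```bash
python3 -c "
from plant import robot
print(robot.job_done())"
```

```text
the job is handed in; nothing more can be done
None
```

The stage is lined up and the lock pin sits flat on the lug, upright and released, with the gripper clear; I handed the job in at about 20 s of the 53 s allowed, and no verdict was returned.

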